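# Set the transport lock of a bench shaker

### The job

Lock the shaker's drive for transport: push the blue crank pin round with the fingertips until the slot of the disc lines up with the red locking bar, then push the bar by its upright tab through the slot, fully home against the stop of the keeper on the far side. Only push: do not lift the bar out of its guide, and leave the things standing around where they are.

Things in the scene. Friction and masses are not known exactly. Their poses are not given: they have to be found in the camera images.
- shaker_base: Fixed grey drive unit of a bench shaker, platform taken off: 110 (x) x 268 (y) x 32 mm high. Origin at worktop level under the disc's shaft; it spans y -188 to +80 mm. Its +y is the direction in which the bar is pushed (to the robot's left, turned up to 20 degrees either way); -x faces the robot. On its top, along y: the guide, the disc, the keeper.
- shaft_axis (a point): Point on the disc's upright axis at the top of the housing, 32 mm above the worktop; axes as shaker_base. The guide channel (14 mm wide inside, walls 13 mm above this point) runs from y -140 to -38 mm, with a strap over it at y -52 to -38 mm, 21 mm above this point.
- keeper_stop (a point): Centre of the inner face of the keeper's end stop, 56 mm beyond the disc's axis along +y, at the height of the bar's middle. The keeper is a roofed aluminium pocket, 16 mm wide inside, 18 mm deep, its top 22 mm above the housing. The nose of the bar rests against this point when home.
- locking_disc (a joint): Angle of the slotted disc (rad), growing anticlockwise seen from above. It starts between 0.5 and 2.65, turns past either end, and stays where left (friction 0.05 N m, some 2.5 N at the pin). The slot, 17 mm wide with a dark floor, crosses the whole aluminium disc (68 mm wide, top 20 mm above the housing), so it lines up at 0 and equally at 3.14; the bar passes within about 0.07 rad.
- crank_pin (a point): Centre of the top of the blue upright crank pin, 13 mm diameter, 32 mm tall above the disc's top (its top is 84 mm above the worktop), 21 mm from the disc's axis. At joint value 0 it is on shaker_base's -x side (towards the robot), at 1.57 on the -y side (towards the bar), at 3.14 on the +x side. The point's y axis lies along the slot.
- lock_bar: Loose red steel bar, 12 wide x 122 long (its y) x 12 mm high, 0.08 to 0.18 kg, lying in the guide with 1 mm play each side, its underside 35 mm above the worktop. Origin at the centre of its underside, z up, +y towards the disc. Tapered nose; slides easily. Travel to the stop 96 to 104 mm.
- bar_nose (a point): Centre of the bar's nose end. It starts 40 to 48 mm before the disc's axis (6 mm or more short of the disc) and is home at y = +56 mm in the shaker_base frame.
- push_tab (a point): Centre of the rear face (facing away from the disc) of the red upright tab at the bar's tail, 25 mm above the bar's underside (z = 60 mm). The tab is 24 wide x 10 thick and stands from 12 to 38 mm above the bar's underside (z = 47 to 73 mm). 122 mm behind the nose.
- marker: Bystander: white and red marker pen, 135 mm long, 17 mm thick, lying beside the unit on the robot's side; leave alone.
- glass_beaker: Bystander: small clear glass beaker, 46 mm wide, 64 mm high at most, beside the unit on the robot's side; leave alone.
- weigh_boat: Bystander: white weighing boat, 66 x 66 x 20 mm, behind the unit; leave alone.
- tape_roll: Bystander: roll of tan tape lying flat, 96 mm across, 25 mm high; leave alone.
- timer: Bystander: white countdown timer, 46 x 64 x 59 mm; leave alone.
- media_bottle: Bystander: small media bottle with blue cap, 56 mm wide, 105 mm high; leave alone.
There are look-alikes about, which are no part of the job. Of the things shaped like the lock_bar, the red one is meant.

How it is judged (in metres and radians):
On the way:
1. the slot is lined up with the bar (within 0.12 rad) while the bar is still clear of the disc (angle between the y axis of shaft_axis and the y axis of crank_pin, either way round below 0.12 rad and y of bar_nose in the frame of shaker_base below -0.033 m), for 0.1 s.
At the end, for the whole second after the job is handed in: The bar lies through the slot at rest, its nose within 4 mm of the keeper's stop and within 5 mm of the centre line and of its height in the keeper, the slot within 0.12 rad of the bar (either way round) (y of bar_nose in the frame of shaker_base above 0.052 m and x of bar_nose in the frame of shaker_base between -0.005 and 0.005 m and z of bar_nose in the frame of shaker_base between 0.036 and 0.046 m and angle between lock_bar's own z axis and vertical below 0.1 rad and angle between the y axis of shaft_axis and the y axis of crank_pin, either way round below 0.12 rad and linear speed of lock_bar below 0.01 m/s); the robot touches nothing.
It fails at once if the bar is lifted out of its guide or tipped up (raised more than 8 mm or tilted more than 0.2 rad) (z of lock_bar in the frame of shaker_base above 0.043 m or angle between lock_bar's own z axis and vertical above 0.2 rad).
It fails at once if one of the things standing around (marker, beaker, weighing boat, tape roll, timer, media bottle) is moved more than 20 mm (distance of any of marker, glass_beaker, weigh_boat, tape_roll, timer, media_bottle from where it was at the start of the episode above 0.02 m).
It also fails if it takes over 43 s, if anything falls off the work surface, if the arm or the gripper's body presses on something with over 40 N, if the wrist force passes 120 N, or if a joint passes its speed limit or range.

### The arm

A 6-joint arm with a two-finger parallel gripper is mounted at the origin on a cart in front of the work surface, level with it; the furniture and walls round the work are solid. World frame = base frame: x ahead of the robot, y to its left, z up, the work surface at z = 0. Lengths are in mm, angles in rad, forces in N, time in s.
With the tool pointing down it reaches from about 350 to 775 mm from the base axis. Payload 7.3 kg.
Tool frame: the origin (TCP) lies at the very end of the fingers, on their centre line; the grasp point (between the pads) lies 19 mm behind it (bot.grip_point_offset is the distance from the TCP to the grasp point, in mm); z points along the fingers, y is the line along which they close (so a half turn about z gives the same grasp; the last joint's range is limited). The gripper opens to 92 mm and grips with 3 to 60 N. Pads are 19 mm wide; open, the fingers measure 130 mm over their backs; the gripper's body (75 mm by 190 mm) begins 47 mm behind the grasp point.
Start: joints at [1.19, 0.342, 1.524, -0, 1.275, -0.146], TCP at [122.124, 510.618, 226.741] pointing down, gripper open.
Joint ranges: [-2.53, 2.53], [-0.77, 2.02], [0.04, 2.7], [-1, 4.14], [0.28, 2.66], [-3.11, 3.11]. Speed limits (rad/s): [2.57, 2.57, 3.14, 3.14, 3.14, 3.14].

### API

Orientations are given as [roll, pitch, yaw] about the fixed x, y, z axes, in that order (R = Rz(yaw) Ry(pitch) Rx(roll)).
In Python, from plant import bot gives the robot as it stands. The module is installed in compiled form; this text tells all that it offers.
- The arm moves only by the shell command python3 -m jog 'ROWS' [OPENING]. ROWS is JSON, a list of rows, each a list of 6 numbers: the shift along the tool's x, y, z in mm, then the turn, a rotation vector about the tool's x, y, z in rad. In form: [[dx, dy, dz, rx, ry, rz], ...]. A call has 1 to 12 rows; each row shifts and turns the commanded pose from where the row before left it, along the tool's axes as they then stand; what a row does not reach is not made up. A row lasts 1/10 s, in which the tool goes at most 50 mm and 8.59 degrees, less where a joint would pass 70% of its speed; a pose out of reach is approached as far as the arm can. A call with a gripper value outside its range is refused whole. OPENING is the opening in per cent of the stroke, from 0 (shut) to 100 (fully open), set as the call begins (- or left out, the last holds). The fingers move at their own pace and stop on an object; the grip force is fixed at half the most. Time passes only in rows, so rows that do not move let the fingers close. It gives the time, the measured TCP pose, the force, the opening and the grip force at its end, in the units of the state.
- bot.get_obs(): the state, without advancing time (a new reading comes with each control period).
- bot.capture(name): name is "scene" or "top" or "wrist"; returns the picture (400x640x3 uint8, red, green, blue); there is no depth.
- bot.camera_model(name): a dict with "fx", "fy", "cx", "cy" (pixels), "position" and "orientation" of the camera in the world; the wrist camera has in their place "T_tool_cam" (4x4, takes a point from camera to tool coordinates, whose origin is the TCP and whose axes are the flange's). Camera axes: x right, y down, z forward; pixel columns grow to the right and rows downward; lengths in mm; the calibration is good to about 2 mm. A picture is of the moment at which its call begins: read the wrist's pose just before it. camera_model takes no time and is no camera call.
- bot.close_job(): hands the job in; it is judged then, once.
Trained networks look in the newest picture that a camera, given by its name, has taken for a name from the list of things; names that differ only in an ending like _2 or _b are one class to them, and where a whole thing is asked for, a point or a joint stands for the part that bears it (a point fixed in the world has none). Each returns a list of dicts, best first, with "p" (0 to 1); they miss things now and then, are a little off and sometimes report something else, mostly with a low value. They report only what shows in the picture. A call takes as long as a camera call. They do not tell look-alikes from the thing itself.
- bot.outline_of(target, camera): "mask" (400x640 bool, what is visible of it) and "pixel" ([column, row] in pixels, amid what is visible of it).
The state is a dict: "time": time; "joint_positions": joint angles; "dq": joint speeds; "tau": joint torques, N m; "tool_pos": TCP position; "tcp_rot": TCP orientation; "contact_force": force on the tool from outside, world axes, zero at the start; "moment": the same for the moment, N m; "grip_width": finger opening in mm; "finger_force": force on a finger pad.
Only numpy, scipy, OpenCV 4.12 (cv2) and the standard library are available. Lean on these libraries where they do the work, as an engineer would, in place of code of your own. Each camera call takes 0.05 s, during which the arm holds its last target. There are 200 camera calls.

## Working session

There is one attempt and no reset: what is moved stays moved. The work goes in short steps, Python scripts to look and compute and a shell command to move; the robot and the scene stay as the last step left them, time stands still between calls to the robot, and variables do not carry over. Pictures are saved under pics/ and viewed, at most 10 in all, crops included, and the job is handed in when it is done.

```bash
mkdir -p pics
python3 - <<'E'
from plant import bot
import cv2,numpy as np
for n in("scene","top"):
    im=bot.capture(n); cv2.imwrite(f"pics/{n}0.png",im[:,:,::-1]); print(n,bot.camera_model(n))
    for t in("lock_bar","crank_pin","push_tab","shaker_base","locking_disc"):
        print(t,[(round(d["p"],2),np.round(d["pixel"]),int(d["mask"].sum())) for d in bot.outline_of(t,n)[:3]])
o=bot.get_obs();print(o["tool_pos"],o["tcp_rot"],o["time"],o["grip_width"]);print(bot.camera_model("wrist"))
E
```

```text
scene {'fx': 489.9902980564922, 'fy': 489.9902980564922, 'cx': 315.47165938592167, 'cy': 195.10737356516256, 'position': array([-150.87513304,  721.99514025, 1099.95616038]), 'orientation': array([-2.33076285,  0.00603985, -2.50318785])}
lock_bar [(0.63, array([331., 196.]), 263), (0.47, array([305., 165.]), 180)]
crank_pin [(0.6, array([299., 220.]), 181)]
push_tab [(0.7, array([332., 196.]), 217), (0.54, array([308., 167.]), 184)]
shaker_base [(0.67, array([311., 214.]), 1399)]
locking_disc [(0.51, array([304., 223.]), 199), (0.47, array([310., 211.]), 1362)]
top {'fx': 367.07195011680125, 'fy': 367.07195011680125, 'cx': 320.2017541097191, 'cy': 204.4893735072004, 'position': array([ 409.87742698,  -97.24128814, 1022.58852691]), 'orientation': array([-3.03433715, -0.01233452, -1.55549177])}
lock_bar [(0.71, array([389., 163.]), 284), (0.53, array([345., 221.]), 222)]
crank_pin [(0.84, array([302., 219.]), 519)]
push_tab [(0.77, array([391., 162.]), 197), (0.51, array([345., 224.]), 212)]
shaker_base [(0.57, array([321., 221.]), 4009)]
locking_disc [(0.64, array([304., 220.]), 452), (0.28, array([340., 223.]), 167)]
[122.1263671  510.61241424 226.74399613] [3.14150004e+00 1.51302849e-05 2.90676597e+00] 0.6 91.66292941588176
{'fx': 299.14154409310544, 'fy': 299.14154409310544, 'cx': 322.24025452856074, 'cy': 198.96095627831156, 'T_tool_cam': array([[ 2.47691502e-04, -9.57567557e-01, -2.88208799e-01,
         7.78856846e+01],
       [ 9.99999964e-01,  2.65899875e-04, -2.40298028e-05,
        -3.22980147e-01],
       [ 9.96448431e-05, -2.88208783e-01,  9.57567589e-01,
        -1.58584163e+02],
       [ 0.00000000e+00,  0.00000000e+00,  0.00000000e+00,
         1.00000000e+00]])}
```

Run:
```python
import cv2
a=cv2.imread("pics/top0.png")[120:300,230:450]
cv2.imwrite("pics/top0c.png",cv2.resize(a,(733,600),interpolation=cv2.INTER_CUBIC))
```

```text
(no output)
```

View pics/top0c.png

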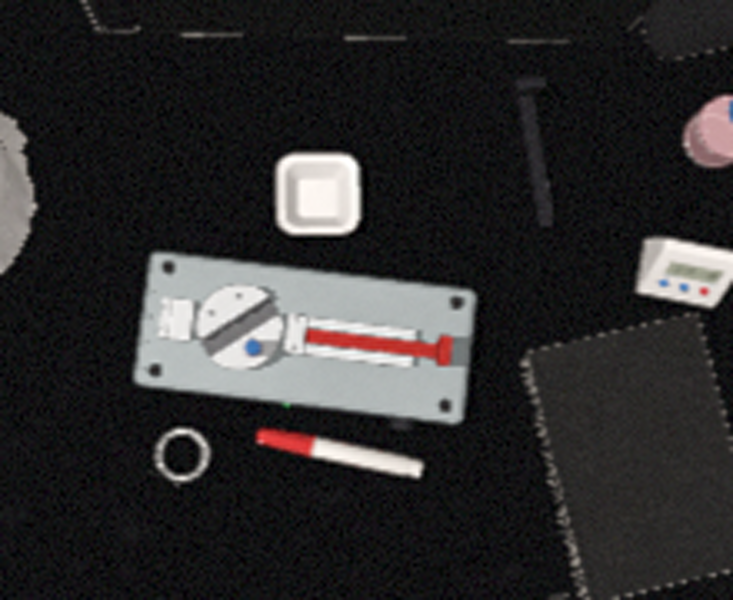

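View pics/scene0.png

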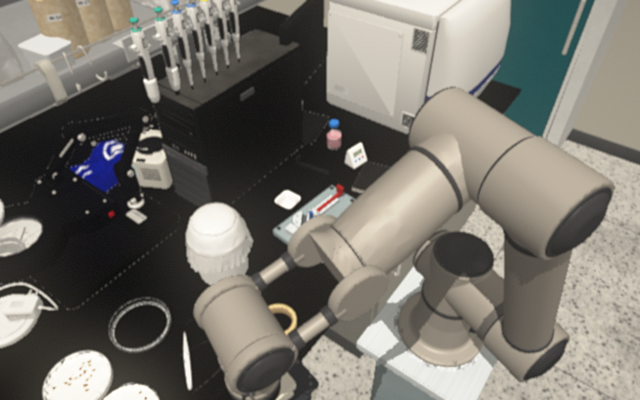

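The top view shows the unit with its pin at crop (254,347), so the disc angle is about 0.7. The bar's red nose is at crop x≈305, with the tab at (444,350). Next I'll compute the poses.

```bash
cat > h.py <<'E'
import numpy as np,cv2
from scipy.spatial.transform import Rotation as R
from plant import bot
def cam(n,o=None):
    m=bot.camera_model(n)
    if n=="wrist":
        o=o or bot.get_obs();T=np.eye(4);T[:3,:3]=R.from_euler("xyz",o["tcp_rot"]).as_matrix();T[:3,3]=o["tool_pos"]
        return m,T@np.array(m["T_tool_cam"])
    T=np.eye(4);T[:3,:3]=R.from_euler("xyz",m["orientation"]).as_matrix();T[:3,3]=m["position"];return m,T
def w(c,p,z):
    m,T=c;p=np.atleast_2d(np.asarray(p,float))
    d=np.c_[(p[:,0]-m["cx"])/m["fx"],(p[:,1]-m["cy"])/m["fy"],np.ones(len(p))]@T[:3,:3].T
    return (T[:3,3]+d*((z-T[2,3])/d[:,2])[:,None])
E
python3 - <<'E'
from h import *
c=cam("top");np.set_printoptions(precision=1,suppress=True)
f=lambda p:np.array(p)/3.3333+[230,120]-.35
P=w(c,f([(152,253),(475,292),(463,424),(135,383)]),32);print(P[:,:2])
yv=(P[0]-P[1]+P[3]-P[2]);yv/=np.linalg.norm(yv);xv=np.array([yv[1],-yv[0],0])
print("yaw",np.arctan2(-yv[0],yv[1]),"lens",[np.linalg.norm(P[i]-P[(i+1)%4]) for i in range(4)])
s=P.mean(0)+yv*54;print("shaft",s)
im=cv2.imread("pics/top0.png").astype(int)
b,g,r=im[...,0],im[...,1],im[...,2]
def comp(m,lo):
    n,l,st,ce=cv2.connectedComponentsWithStats(m.astype(np.uint8));return [(l==i) for i in range(1,n) if st[i,4]>=lo]
for nm,m,z in(("red",(r>110)&(g<70)&(b<70),60),("blue",(b>110)&(r<100)&(b-r>60),84)):
    for k in comp(m,4):
        q=np.argwhere(k)[:,::-1];Q=w(c,q,z)-s
        print(nm,len(q),q.mean(0),"base x,y:",(Q@xv).min(),(Q@xv).max(),(Q@yv).min(),(Q@yv).max(),Q.mean(0)@xv,Q.mean(0)@yv)
S=w(c,f([(207,348),(280,300)]),48);d=S[1]-S[0];print("slot angle",np.arctan2(d@xv,-(d@yv)), "mid",(S.mean(0)-s)@xv,(S.mean(0)-s)@yv)
o=bot.get_obs();print((o["tool_pos"]-s)@xv,(o["tool_pos"]-s)@yv)
E
```

```text
[[ 539.1   14.7]
 [ 511.5 -249.1]
 [ 404.5 -239.4]
 [ 433.3   25.4]]
yaw -0.10629181011077109 lens [np.float64(265.2112319308306), np.float64(107.48318940093382), np.float64(266.3415595195375), np.float64(106.37835895640042)]
shaft [477.8 -58.4  32. ]
red 18 [109.1  85.9] base x,y: 288.3923608604079 294.98412841592346 554.283020104111 571.3389413882093 291.7094486010963 562.5411915334948
red 154 [345.3 223. ] base x,y: -7.565979435964649 11.668784285533931 -166.60309074689638 -54.370261077433234 0.4858411499457095 -116.44652211353943
red 80 [315.5 251.9] base x,y: -92.49352173355304 -76.77496526613115 -67.02686578236334 -25.062917314315964 -83.66456844429587 -47.961378267375615
blue 12 [159.1   1.2] base x,y: 534.4723726541423 538.4547174992778 443.67026439212185 471.4571436556136 536.3020946890903 457.21736644135416
blue 32 [195.7   1. ] base x,y: 544.6054514218489 554.6458447263774 344.7839361636 374.8162699098327 549.9746433967802 359.16550482221015
blue 144 [455.5 152.3] base x,y: 202.18407764503056 236.2418133768902 -398.10195473162764 -363.43598268021185 218.55005493552642 -380.84008555043044
blue 13 [305.6 223.6] base x,y: -18.805260316177204 -10.883435025236519 -17.962071478111454 -9.712521609907165 -15.10214511433835 -14.007354662396727
slot angle 0.706651517164291 mid 3.7118605218799665 -2.9043659543917273
-414.05631047010195 528.076713328823
```

View pics/top0.png

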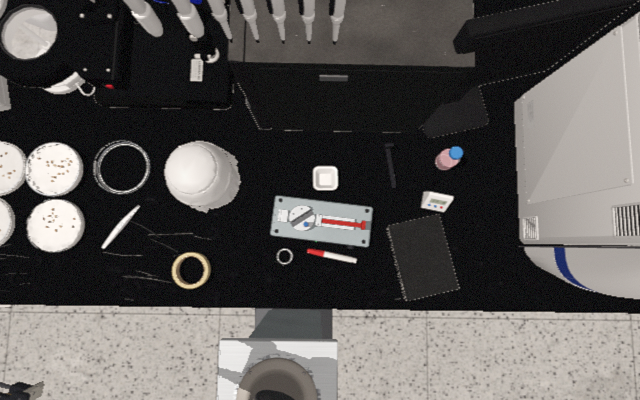

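Run:
```python
from h import *
c=cam("top")
print(np.round(w(c,[(240,180),(240,160),(230,205),(200,180)],0)),np.round(w(c,[(240,180),(200,180)],200)))
# displacement in tool axes (orientation constant)
o=bot.get_obs();Rm=R.from_euler("xyz",o["tcp_rot"]).as_matrix()
A=o["tool_pos"]
for B in([290,340,227],[400,160,227],[430,20,210],[453.8,-114.2,170]):
    B=np.array(B);print(np.round((B-A)@Rm,1));A=B
```

```text
[[586. 119.   0.]
 [643. 121.   0.]
 [515. 144.  -0.]
 [584. 231.   0.]] [[551.  76. 200.]
 [550. 167. 200.]]
[-203.  -126.9   -0.3]
[-148.9 -149.5   -0. ]
[ -61.8 -129.2   17. ]
[ -54.4 -125.    40. ]
```

The white dome is about 90 mm wide, near (560,170), so I'll pass on the robot side of it.

```bash
python3 -m jog '[[-32,-22,0,0,0,0],[-32,-22,0,0,0,0],[-32,-22,0,0,0,0],[-32,-22,0,0,0,0],[-32,-22,0,0,0,0],[-32,-22,0,0,0,0],[-27,-31,0,0,0,0],[-27,-31,0,0,0,0],[-27,-31,0,0,0,0],[-27,-31,0,0,0,0],[-27,-31,0,0,0,0],[0,0,0,0,0,-0.128]]' 0
python3 - <<'E'
from h import *
o=bot.get_obs();Rm=R.from_euler("xyz",o["tcp_rot"]).as_matrix();print(o["tool_pos"],o["tcp_rot"],o["time"])
A=o["tool_pos"]
for B in([420,20,200],[447,-114.2,150]):
    B=np.array(B);print(np.round((B-A)@Rm,1));A=B
E
```

```text
time: 1.8
tool_pos: [375.4, 151.8, 226.9]
tcp_rot: [-3.141, 0.002, 3.031]
contact_force: [-0.6, 1.3, 0.1]
grip_width: 1.9
finger_force: 0.0
[375.43814461 151.83399648 226.92076173] [-3.14073472e+00  1.51506005e-03  3.03106763e+00] 1.8
[ -58.8 -126.1   27.1]
[ -41.6 -130.4   50.2]
```

```bash
python3 -m jog '[[-15,-32,7,0,0,0],[-15,-32,7,0,0,0],[-15,-32,7,0,0,0],[-14,-31,7,0,0,0],[-14,-43,16,0,0,0],[-14,-43,16,0,0,0],[-13,-44,16,0,0,0],[0,0,0,0,0,0]]'
python3 - <<'E'
from h import *
np.set_printoptions(precision=1,suppress=True)
o=bot.get_obs();im=bot.capture("wrist");cv2.imwrite("pics/w1.png",im[:,:,::-1]);print(o["tool_pos"],o["tcp_rot"],o["time"],o["contact_force"])
c=cam("wrist",o)
im=im.astype(int);r,g,b=im[...,0],im[...,1],im[...,2]
for nm,m,z in(("red",(r>100)&(g<60)&(b<60),60),("blue",(b>100)&(r<100)&(b-r>60),84)):
    n,l,st,ce=cv2.connectedComponentsWithStats(m.astype(np.uint8))
    for i in range(1,n):
        if st[i,4]>60: print(nm,st[i],ce[i],w(c,ce[i],z))
E
```

```text
time: 2.6
tool_pos: [445.5, -115.3, 149.0]
tcp_rot: [-3.141, -0.001, 3.03]
contact_force: [-0.5, 0.0, -1.0]
grip_width: 0.2
finger_force: 0.0
[ 445.5 -115.3  149. ] [-3.1 -0.   3. ] 2.6 [-0.5  0.  -1. ]
red [311 119  49  20 748] [334.6 129.6] [[384.9 -98.8  60. ]]
red [ 196  217  135   33 1922] [252.6 227.4] [[ 461.4 -179.8   60. ]]
blue [370 207  20  25 322] [379.1 219.3] [[456.6 -71.3  84. ]]
```

View pics/w1.png

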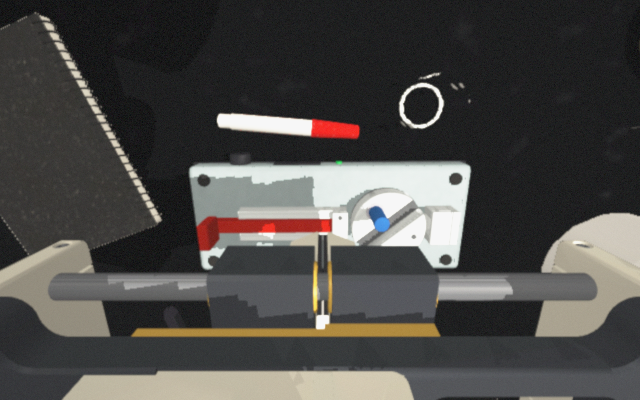

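The view shows the pin top at (382,225), which agrees with the top camera. The fingertips are thin when closed. I'll descend behind the pin and approach it.

```bash
python3 -m jog '[[-6,0,20,0,0,0],[0,0,30,0,0,0],[0,0,25,0,0,0],[0,0,12,0,0,0],[0,8,0,0,0,0],[0,8,0,0,0,0],[0,4,0,0,0,0],[0,0,0,0,0,0]]'
python3 - <<'E'
from h import *
o=bot.get_obs();im=bot.capture("wrist");cv2.imwrite("pics/w2.png",cv2.resize(im[100:360,200:540,::-1],None,fx=2.3,fy=2.3))
E
```

```text
time: 3.45
tool_pos: [453.2, -91.0, 64.6]
tcp_rot: [-3.14, -0.0, 3.037]
contact_force: [-2.3, -2.9, -0.6]
grip_width: 0.1
finger_force: 1.4
```

View pics/w2.png

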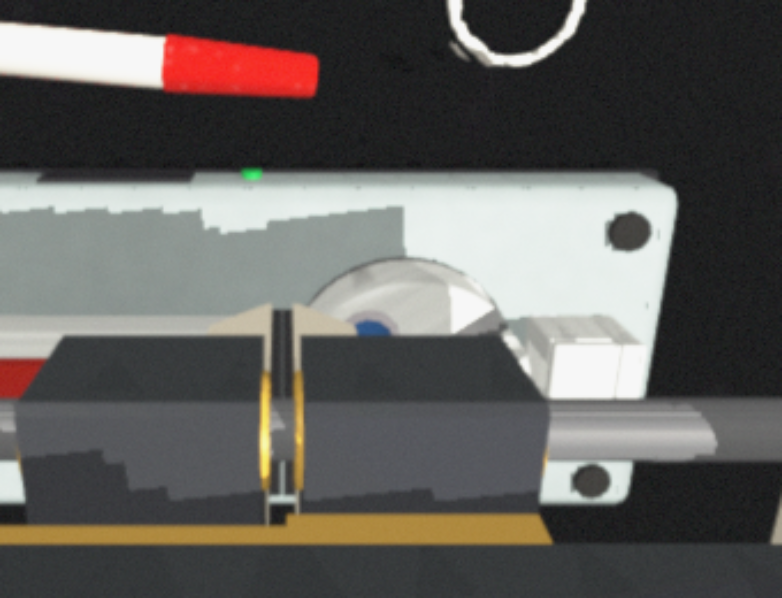

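```bash
python3 -m jog '[[0,4,0,0,0,0],[0,3,0,0,0,0],[0,3,0,0,0,0],[0,0,0,0,0,0]]'
python3 - <<'E'
from h import *
o=bot.get_obs();im=bot.capture("wrist");t=bot.capture("top")
a=cv2.resize(im[100:360,200:540,::-1],None,fx=1.6,fy=1.6);b=cv2.resize(t[190:260,265:335,::-1],(416,416),interpolation=cv2.INTER_CUBIC)
print(a.shape);cv2.imwrite("pics/w3.png",cv2.resize(np.hstack([a,b])[:, :],None,fx=.82,fy=.82))
E
```

```text
time: 3.9
tool_pos: [454.6, -81.3, 64.4]
tcp_rot: [-3.141, 0.001, 3.036]
contact_force: [-2.1, -1.3, 0.6]
grip_width: 0.5
finger_force: 1.1
(416, 544, 3)
```

View pics/w3.png

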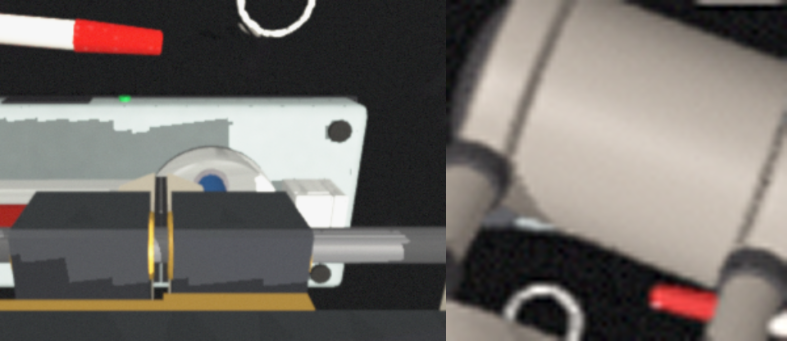

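```bash
python3 -m jog '[[0,2,0,0,0,0],[0,2,0,0,0,0],[0,0,0,0,0,0],[0,-12,0,0,0,0],[0,-15,-20,0,0,0],[0,-20,-35,0,0,0],[0,-20,-35,0,0,0],[0,-20,0,0,0,0],[0,0,0,0,0,0]]'
python3 - <<'E'
from h import *
o=bot.get_obs();im=bot.capture("wrist");np.save("w4.npy",im)
cv2.imwrite("pics/w4.png",cv2.resize(im[130:300,300:560,::-1],None,fx=3,fy=3,interpolation=cv2.INTER_CUBIC))
print(bot.get_obs()["tool_pos"],o["time"])
E
```

```text
time: 4.9
tool_pos: [446.4, -166.7, 154.7]
tcp_rot: [-3.14, 0.003, 3.032]
contact_force: [-0.9, 0.7, 0.2]
grip_width: 0.6
finger_force: 0.0
[ 445.715488   -165.14119255  153.7819123 ] 4.9
```

View pics/w4.png

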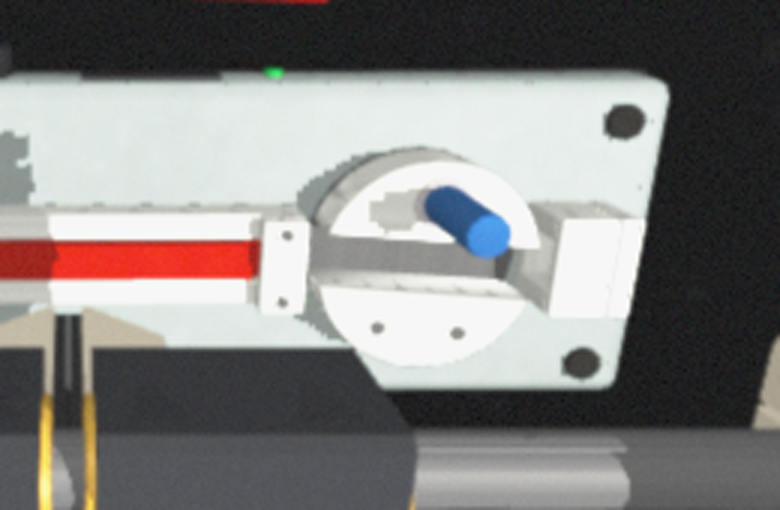

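Run:
```python
from h import *
c=cam("wrist");np.set_printoptions(precision=3,suppress=True)
f=lambda p:(np.array(p,float)-1)/3+[300,130]
def ang(a,b,z):
    P=w(c,f([a,b]),z);d=P[1]-P[0];return round(float(np.arctan2(-d[0],d[1])),3),P[:,:2].round(1).tolist()
for n,a,b,z in(("slot up",(335,236),(538,248),52),("slot low",(322,287),(525,300),52),("slot low2 floor?",(318,276),(500,280),35),("bar up",(0,241),(257,241),47),("bar low",(0,280),(257,277),47),("edge top",(85,76),(600,74),32),("edge bot",(400,388),(605,387),32)):print(n,ang(a,b,z))
print("pin",w(c,f([(488,236)]),84))
```

```text
slot up (-0.171, [[464.0, -85.2], [474.7, -23.3]])
slot low (-0.177, [[480.4, -89.6], [491.7, -26.6]])
slot low2 floor? (-0.132, [[483.7, -86.4], [491.6, -26.6]])
bar up (-0.109, [[456.1, -187.9], [464.9, -108.1]])
bar low (-0.096, [[469.1, -189.6], [476.9, -108.7]])
edge top (-0.105, [[410.0, -156.1], [426.9, 3.8]])
edge bot (-0.104, [[529.7, -58.5], [537.1, 12.2]])
pin [[456.697 -53.23   84.   ]]
```

The slot reads about -0.07 rad relative to the base, so I slightly overshot. I'll nudge the pin back from the +y side.

```bash
python3 -m jog '[[0,37,0,0,0,0],[0,37,0,0,0,0],[0,38,0,0,0,0],[0,37,0,0,0,0],[0,0,30,0,0,0],[0,0,30,0,0,0],[0,0,29,0,0,0],[0,-6,0,0,0,0],[0,-4,0,0,0,0],[0,0,0,0,0,0],[0,0,0,0,0,0]]'; python3 -m jog '[[0,-1,0,0,0,0],[0,-1,0,0,0,0],[0,-1,0,0,0,0],[0,0,0,0,0,0],[0,0,0,0,0,0]]'
python3 - <<'E'
from h import *
o=bot.get_obs();print(o["tool_pos"],o["contact_force"]);P=o["tool_pos"]-[477.8,-58.4,0];print("base y",P[0]*.106+P[1]*.994)
E
```

```text
time: 6.05
tool_pos: [461.4, -26.3, 66.0]
tcp_rot: [-3.141, 0.003, 3.034]
contact_force: [0.0, 0.2, 1.0]
grip_width: 0.5
finger_force: 0.0
time: 6.55
tool_pos: [460.3, -28.9, 64.8]
tcp_rot: [3.142, 0.0, 3.035]
contact_force: [-0.0, -0.7, 0.2]
grip_width: 0.4
finger_force: 0.0
[460.25951792 -28.89467701  64.7542938 ] [-0.0162611  -0.7307436   0.23826404]
base y 27.468999952652887
```

```bash
for i in 1; do python3 -m jog '[[0,-1,0,0,0,0],[0,0,0,0,0,0]]'|tail -3; python3 -m jog '[[0,-1,0,0,0,0],[0,0,0,0,0,0]]'|tail -3; python3 -m jog '[[0,-1,0,0,0,0],[0,0,0,0,0,0]]'; done
```

```text
contact_force: [-0.2, 0.2, 0.1]
grip_width: 0.2
finger_force: 0.0
contact_force: [-0.1, 1.4, 0.3]
grip_width: 0.4
finger_force: 0.8
time: 7.15
tool_pos: [459.6, -31.7, 64.6]
tcp_rot: [3.141, -0.001, 3.035]
contact_force: [-1.3, 3.2, 0.5]
grip_width: 0.6
finger_force: 1.4
```

```bash
python3 -m jog '[[0,-0.7,0,0,0,0],[0,0,0,0,0,0],[0,10,0,0,0,0],[0,6,-20,0,0,0],[0,0,-35,0,0,0],[0,-37,-33,0,0,0],[0,-42,0,0,0,0],[0,-42,0,0,0,0],[0,-40,0,0,0,0],[0,0,0,0,0,0],[0,0,0,0,0,0]]'
python3 - <<'E'
from h import *
o=bot.get_obs();im=bot.capture("wrist")
cv2.imwrite("pics/w5.png",cv2.resize(im[130:300,300:560,::-1],None,fx=3,fy=3,interpolation=cv2.INTER_CUBIC))
print(bot.get_obs()["tool_pos"],o["time"])
E
```

```text
time: 8.25
tool_pos: [444.5, -177.1, 152.6]
tcp_rot: [-3.142, 0.0, 3.033]
contact_force: [-0.4, 0.9, -0.6]
grip_width: 0.3
finger_force: 0.0
[ 444.44881581 -176.18954547  152.60178021] 8.25
```

View pics/w5.png

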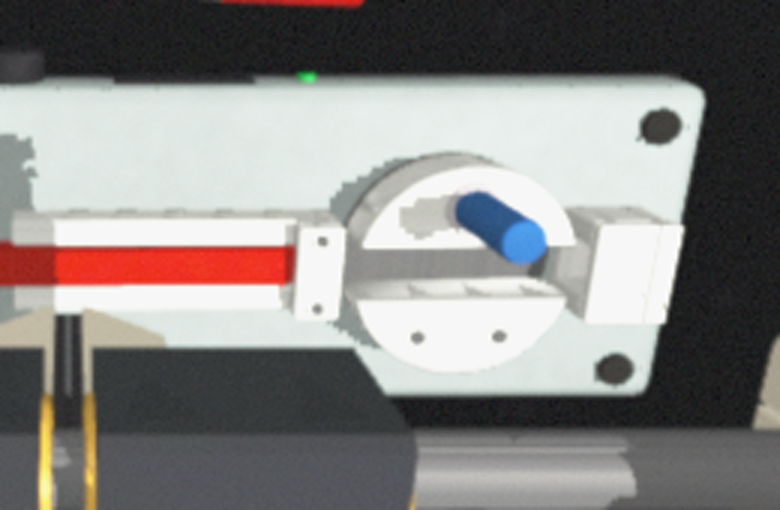

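Run:
```python
from h import *
c=cam("wrist");np.set_printoptions(precision=3,suppress=True)
f=lambda p:(np.array(p,float)-1)/3+[300,130]
def ang(a,b,z):
    P=w(c,f([a,b]),z);d=P[1]-P[0];return round(float(np.arctan2(-d[0],d[1])),3),P[:,:2].round(1).tolist()
for n,a,b,z in(("slot up",(362,249),(577,246),52),("slot low",(357,297),(565,297),52),("bar up",(0,243),(290,247),47),("bar low",(0,285),(290,284),47),("edge top",(110,79),(640,82),32),("edge bot",(400,395),(630,395),32)):print(n,ang(a,b,z))
o=bot.get_obs();Rm=R.from_euler("xyz",o["tcp_rot"]).as_matrix();print((np.array([456.8,-258,54])-o["tool_pos"])@Rm)
```

```text
slot up (-0.092, [[467.2, -88.4], [473.2, -23.1]])
slot low (-0.107, [[482.9, -90.2], [489.8, -25.9]])
bar up (-0.122, [[455.1, -198.8], [466.0, -109.2]])
bar low (-0.103, [[469.0, -200.6], [478.4, -109.6]])
edge top (-0.113, [[410.2, -159.6], [428.8, 4.6]])
edge bot (-0.107, [[530.1, -69.9], [538.7, 9.4]])
[-21.046 -80.049  98.575]
```

The slot is at -0.10 against the base's -0.108, so it's aligned. Next I'll go behind the tab.

```bash
python3 -m jog '[[-10,-40,0,0,0,0],[-11,-44,0,0,0,0],[0,0,30,0,0,0],[0,0,30,0,0,0],[0,0,28,0,0,0],[0,0,10,0,0,0],[0,5,0,0,0,0],[0,0,0,0,0,0]]';  python3 - <<'E'
from h import *
o=bot.get_obs();print(o["contact_force"]);P=o["tool_pos"]-[477.8,-58.4,0];print("base x,y",P[0]*.994-P[1]*.106,P[0]*.106+P[1]*.994)
E
```

```text
time: 9.1
tool_pos: [457.7, -256.6, 55.7]
tcp_rot: [-3.141, 0.001, 3.036]
contact_force: [0.0, 0.2, -0.5]
grip_width: 0.2
finger_force: 0.0
[ 0.02436924  0.2055194  -0.52552077]
base x,y 1.0149804203419244 -199.09519555024528
```

```bash
python3 -m jog '[[0,7,0,0,0,0],[0,4,0,0,0,0],[0,4,0,0,0,0],[0,4,0,0,0,0],[0,6,0,0,0,0],[0,6,0,0,0,0],[0,6,0,0,0,0],[0,0,0,0,0,0]]'; python3 -m jog '[[0,6,0,0,0,0],[0,6,0,0,0,0],[0,6,0,0,0,0],[0,6,0,0,0,0],[0,0,0,0,0,0]]'
```

```text
time: 9.9
tool_pos: [460.7, -219.7, 54.6]
tcp_rot: [3.141, -0.001, 3.036]
contact_force: [-0.4, -0.3, 0.4]
grip_width: 0.6
finger_force: 0.0
time: 10.4
tool_pos: [463.3, -195.9, 54.6]
tcp_rot: [3.141, -0.0, 3.036]
contact_force: [-0.5, 0.1, -0.6]
grip_width: 0.2
finger_force: 0.0
```

Run:
```python
from h import *
o=bot.get_obs();im=bot.capture("wrist")
cv2.imwrite("pics/w6.png",cv2.resize(im[100:360,230:560,::-1],None,fx=2.3,fy=2.3,interpolation=cv2.INTER_CUBIC))
```

```text
(no output)
```

View pics/w6.png

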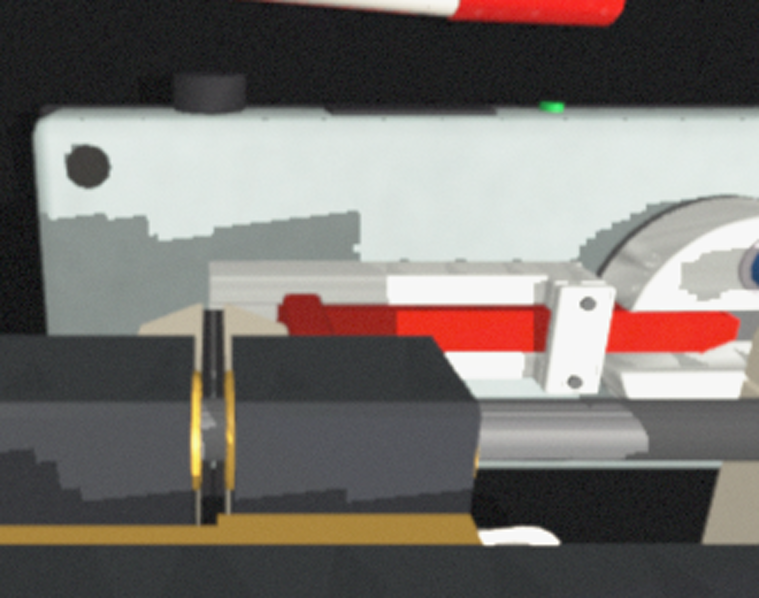

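The bar is sliding through the slot, with its nose at about (735,330). I'll keep pushing.

```bash
python3 -m jog '[[0,6,0,0,0,0],[0,6,0,0,0,0],[0,6,0,0,0,0],[0,6,0,0,0,0],[0,6,0,0,0,0],[0,0,0,0,0,0]]'|grep -v rot; python3 -m jog '[[0,5,0,0,0,0],[0,5,0,0,0,0],[0,4,0,0,0,0],[0,4,0,0,0,0],[0,0,0,0,0,0]]';python3 -m jog '[[0,2,0,0,0,0],[0,2,0,0,0,0],[0,0,0,0,0,0]]'
```

```text
time: 11.05
tool_pos: [466.5, -166.1, 54.7]
contact_force: [0.4, 0.3, 0.1]
grip_width: -0.0
finger_force: 0.0
time: 11.55
tool_pos: [468.4, -148.5, 54.7]
tcp_rot: [3.141, -0.0, 3.035]
contact_force: [-0.0, 0.9, -0.0]
grip_width: 0.5
finger_force: 0.0
time: 11.85
tool_pos: [468.9, -145.0, 54.7]
tcp_rot: [3.141, 0.0, 3.035]
contact_force: [-0.4, -0.1, 0.2]
grip_width: -0.1
finger_force: 0.0
```

Base y of the TCP is about -87 mm. I'll feel for the stop in small steps.

```bash
for r in 1; do python3 -m jog '[[0,1,0,0,0,0],[0,1,0,0,0,0],[0,0,0,0,0,0]]'|sed -n '2p;4p'; python3 -m jog '[[0,1,0,0,0,0],[0,0,0,0,0,0]]'|sed -n '2p;4p'; python3 -m jog '[[0,1,0,0,0,0],[0,0,0,0,0,0]]'|sed -n '2p;4p'; python3 -m jog '[[0,1,0,0,0,0],[0,0,0,0,0,0]]'; done
```

```text
tool_pos: [469.1, -143.1, 54.7]
contact_force: [0.1, -0.8, -0.6]
tool_pos: [469.2, -142.1, 54.7]
contact_force: [0.5, -0.2, -0.2]
tool_pos: [469.3, -141.1, 54.7]
contact_force: [-1.1, -0.3, 0.1]
time: 12.75
tool_pos: [469.6, -140.4, 54.8]
tcp_rot: [-3.141, 0.0, 3.035]
contact_force: [-0.2, -2.2, 0.6]
grip_width: 0.2
finger_force: 1.0
```

```bash
python3 -m jog '[[0,0.7,0,0,0,0],[0,0,0,0,0,0]]'|sed -n '2p;4p;6p'; python3 -m jog '[[0,0.7,0,0,0,0],[0,0,0,0,0,0],[0,0,0,0,0,0]]'
```

```text
tool_pos: [469.9, -140.3, 54.9]
contact_force: [-0.5, -5.2, 0.0]
finger_force: 2.5
time: 13.25
tool_pos: [470.2, -140.2, 55.2]
tcp_rot: [-3.14, 0.002, 3.035]
contact_force: [-0.8, -6.7, 1.6]
grip_width: 0.2
finger_force: 3.7
```

The force is rising with no more motion, at the predicted position, so the bar is home. I'll retreat and check.

```bash
python3 -m jog '[[0,-4,0,0,0,0],[0,-12,0,0,0,0],[0,-10,-20,0,0,0],[0,0,-35,0,0,0],[0,0,-40,0,0,0],[0,30,0,0,0,0],[0,0,0,0,0,0],[0,0,0,0,0,0]]'
python3 - <<'E'
from h import *
im=bot.capture("wrist")
cv2.imwrite("pics/w7.png",cv2.resize(im[110:310,250:510,::-1],None,fx=3,fy=3,interpolation=cv2.INTER_CUBIC))
E
```

```text
time: 14.05
tool_pos: [469.7, -134.8, 149.5]
tcp_rot: [3.141, -0.001, 3.036]
contact_force: [-0.7, 0.5, 0.1]
grip_width: 0.3
finger_force: 0.0
```

View pics/w7.png

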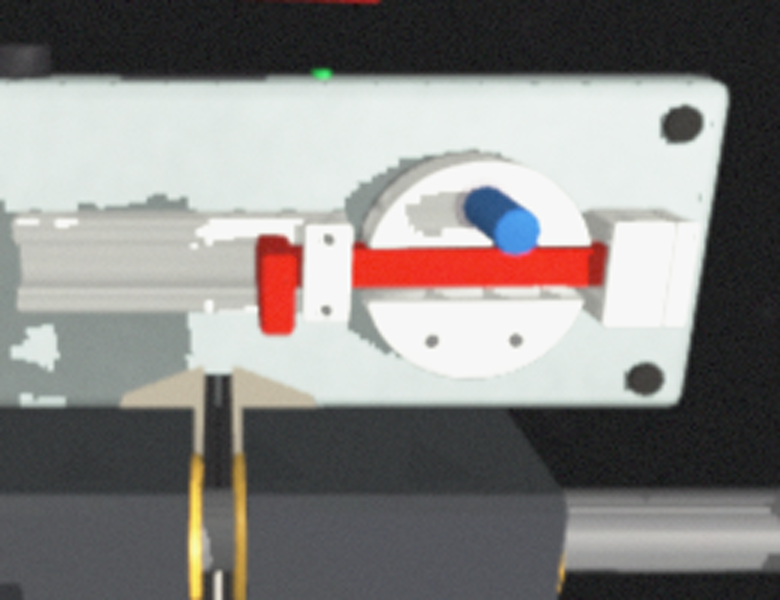

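The bar runs through the slot into the keeper, and the tab at (277,285) is about 4 mm short of the strap, as expected when home.

```bash
python3 -c "
from plant import bot
print(bot.close_job())"
```

```text
the job is handed in; nothing more can be done
None
```

I lined up the slot and pushed the bar through it until it stopped against the keeper, then backed the arm off and handed the job in at about 14 s; the hand-in call gave no verdict.

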